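# Build up a carver's honing mandrel

### The job

Build up the honing mandrel that stands upright in the bench vise: if the worn black wheel is still on it, take that off first and drop it in the green scrap box. Then thread onto the shaft, from the bottom up, the dark steel spacer, every new cream felt wheel lying on the bench with as many red filler rings as it takes to make three rings between spacer and washer (wheels and fillers together, in any order), then the bright steel washer, and last the brass bushing, all lying flat one upon the other. Put any filler rings left over in the shallow wooden tray, and leave the carved mask, the gouge nearest the vise and the bar of honing compound where they lie.

Things in the scene. Friction and masses are not known exactly. Their poses are not given: they have to be found in the camera images.
- mandrel_seat (a point): centre of the top face of the mandrel's flange (bright metal disc, 60 mm across), 86 mm above the bench: where the stack stands. z up. The mandrel is a fixed upright steel shaft, 24 mm in diameter, rising 72 mm above this face; its top 6 mm taper to 14 mm diameter.
- vise: blue-grey drill-press vise, bolted to the bench, that holds the mandrel upright. Origin on the bench under the mandrel's axis. Its bolting ears are 150 mm wide along y; its jaws, 106 mm wide, reach 68 mm above the bench; bed, screw and tommy bar stretch 175 mm to the -x side and 100 mm to the +x side, below the jaws' top.
- mandrel_tip (a point): centre of the top end of the mandrel's shaft, 158 mm above the bench, 72 mm above mandrel_seat. The finished stack is 76 mm high, so the bushing stands 4 mm proud of the shaft's end.
- worn_wheel: worn black felt wheel, 58 mm in diameter, 20 mm thick. In some runs it sits on the mandrel at the start, flat on the flange; in others there is none here. Origin at its middle, z along the bore. Bore 28 mm.
- spacer: dark steel spacer ring, 50 mm in diameter, 18 mm thick; origin at its middle, z along the bore. Bore 28 mm (2 mm play all round on the shaft); lies flat on the bench at the start.
- wheel1: new cream felt wheel with brown side plates, 62 mm in diameter, 12 mm thick, one of one to three present; origin at its middle, z along the bore. Bore 28 mm (2 mm play all round on the shaft); lies flat on the bench at the start.
- wheel2: new cream felt wheel with brown side plates, 62 mm in diameter, 12 mm thick, one of one to three present; origin at its middle, z along the bore. Bore 28 mm (2 mm play all round on the shaft); lies flat on the bench at the start.
- wheel3: new cream felt wheel with brown side plates, 62 mm in diameter, 12 mm thick, one of one to three present; origin at its middle, z along the bore. Bore 28 mm (2 mm play all round on the shaft); lies flat on the bench at the start.
- filler1: red nylon filler ring, 54 mm in diameter, 12 mm thick like the wheels, one of two; those not needed belong in the wooden tray; origin at its middle, z along the bore. Bore 28 mm (2 mm play all round on the shaft); lies flat on the bench at the start.
- filler2: red nylon filler ring, 54 mm in diameter, 12 mm thick like the wheels, one of two; those not needed belong in the wooden tray; origin at its middle, z along the bore. Bore 28 mm (2 mm play all round on the shaft); lies flat on the bench at the start.
- washer: bright flat steel washer, 58 mm in diameter, 8 mm thick; origin at its middle, z along the bore. Bore 28 mm (2 mm play all round on the shaft); lies flat on the bench at the start.
- bushing: plain brass bushing, 48 mm in diameter, 14 mm thick; origin at its middle, z along the bore. Bore 28 mm (2 mm play all round on the shaft); lies flat on the bench at the start.
- scrap_box_in (a point): centre of the inner floor, 4 mm above the bench, of the open green scrap box (fixed; 160 mm along its x, 140 mm along its y, 60 mm high, walls 4 mm).
- ring_tray_in (a point): centre of the inner floor, 6 mm above the bench, of the shallow open tray of pale wood (fixed; 160 mm along its x, 130 mm along its y, 32 mm high, walls 6 mm).
- scrap_wheel: another worn black felt wheel of the same size, its origin at its middle, which in some runs lies in the scrap box from the start, and stays there.
- mask: carved wooden mask, 130 mm along its x, 100 mm along its y, 90 mm high, on the bench; bystander. Origin at the centre of its underside.
- gouge1: dark-handled carving gouge lying on the bench, the one nearest to the vise, 265 mm long; bystander. Origin under the front end of its handle.
- compound_bar: green bar of honing compound in a paper sleeve, 75 x 40 x 28 mm; bystander. Origin at the centre of its underside.
Mind the look-alikes: they are no part of the job. What is shaped like the filler2 but purple is not meant.

How it is judged:
By the outcome, as a careful person would: the job done as asked, in the order asked, and still so for the second after the job is handed in, with the robot touching nothing.
Of wheel1, wheel2, wheel3 only 1 to 3 are there at a start; the rules pass over those that are not, and their reading is None.
Of worn_wheel, scrap_wheel only 1 to 1 are there at a start; the rules pass over those that are not, and their reading is None.
At some moment in a run one of washer, bushing, wheel1, wheel2, wheel3 may be knocked a few centimetres aside while the robot is not near it.
Once in a run the grip may slacken for a moment while it holds something.
It also fails if it takes over 210 s, if anything falls off the work surface, if the arm or the gripper's body presses on something with over 40 N, if the wrist force passes 120 N, or if a joint passes its speed limit or range.

### The arm

A 6-joint arm with a two-finger parallel gripper is mounted at the origin on the work surface. World frame = base frame: x ahead of the robot, y to its left, z up, the work surface at z = 0. Lengths are in mm, angles in rad, forces in N, time in s.
With the tool pointing down it reaches from about 400 to 825 mm from the base axis. Payload 7 kg.
Tool frame: the origin (TCP) lies at the very end of the fingers, on their centre line; the grasp point (between the pads) lies 19 mm behind it; z points along the fingers, y is the direction in which the jaws open and shut (so a half turn about z gives the same grasp; the last joint's range is limited). The gripper opens to 88 mm and grips with 3 to 60 N. Pads are 19 mm wide; open, the fingers measure 130 mm over their backs; the gripper's body (78 mm by 193 mm) begins 47 mm behind the grasp point.
Start: joints at [1.602, 0.359, 0.012, 0, -1.224, -0.288], TCP at [171.451, 652.84, 226.561] pointing down, gripper open.
Joint ranges: [-3.07, 3.07], [-1.43, 2.12], [-1.02, 1.25], [-3.03, 1.67], [-3.05, -0], [-3.03, 3.03]. Speed limits (rad/s): [2.39, 2.39, 3.01, 3.14, 3.14, 3.14].

### API

Orientations are given as a unit quaternion [x, y, z, w].
In Python, from plant import bot gives the robot as it stands. Calls block until the motion is done:
- bot.move_ptp(position, orientation): joint-space move of the TCP to a pose.
- bot.line_to(position, velocity=150, ori=None): straight line of the TCP; ori=None keeps the orientation; velocity is the mean speed in mm/s.
- bot.move_joints(angles): joint-space move.
- bot.move_gripper(opening, force=None): finger opening in mm; force is the grip in N (None keeps the last); returns when the fingers have stopped.
- bot.pause(seconds).
- bot.solve_ik(position, orientation): joint angles nearest the present ones, or None.
- bot.read_state(): the state.
- bot.camera(name): name is "side" or "top"; returns the picture (400x640x3 uint8, red, green, blue); there is no depth.
- bot.get_calibration(name): a dict with "fx", "fy", "cx", "cy" (pixels), "distortion" ([k1, k2, p1, p2, k3] as OpenCV has them; the pictures are not rectified), "view" (4x4, takes a point from world to camera coordinates). Camera axes: x right, y up, looking along -z (the intrinsics and any distortion apply to the point x, -y, -z); pixel columns grow to the right and rows downward; lengths in mm; the calibration is good to about 2 mm. A picture is of the moment at which its call begins. get_calibration takes no time and is no camera call.
A pose or a line that the arm cannot do raises bot.Unreachable and nothing moves.
- bot.close_job(): hands the job in, once; it reports no verdict.
The state is a dict: "t": time; "joint_pos": joint angles; "qvel": joint speeds; "tau": joint torques, N m; "tcp_pos": TCP position; "eef_rot": TCP orientation; "contact_force": force on the tool from outside, world axes, zero at the start; "moment": the same for the moment, N m; "width": finger opening in mm.
Only numpy, scipy, OpenCV 4.12 (cv2) and the standard library are available. Lean on these libraries where they do the work, as an engineer would, in place of code of your own. Each camera call takes 0.05 s, during which the arm holds its last target. There are 200 camera calls.

## Working session

There is one attempt and no reset: what is moved stays moved. The work goes in short steps, each a Python script; the robot and the scene stay as the last script left them, time stands still between calls to the robot, and variables do not carry over. Pictures are saved under pics/ and viewed, about 12 in all and at most 16, crops included, and the job is handed in when it is done.

```bash
ls; mkdir -p pics; python3 - <<'E'
from plant import bot
import cv2,numpy as np
for n in("side","top"):
    im=bot.camera(n); cv2.imwrite(f"pics/a_{n}.png",im[:,:,::-1]); c=bot.get_calibration(n); print(n,{k:np.round(v,3).tolist() for k,v in c.items()})
s=bot.read_state(); print(s)
E
```

```text
pics
side {'fx': 406.414, 'fy': 406.414, 'cx': 319.574, 'cy': 199.605, 'distortion': [-0.1, 0.0, 0.0, 0.0, 0.0], 'view': [[-0.961, -0.278, 0.012, 512.194], [0.212, -0.704, 0.678, -198.215], [-0.18, 0.654, 0.735, -993.714], [0.0, 0.0, 0.0, 1.0]]}
top {'fx': 399.167, 'fy': 399.167, 'cx': 316.14, 'cy': 197.299, 'distortion': [0.03, 0.0, 0.0, 0.0, 0.0], 'view': [[0.026, -0.999, 0.021, -34.219], [0.985, 0.029, 0.169, -550.515], [-0.17, 0.016, 0.985, -969.509], [0.0, 0.0, 0.0, 1.0]]}
{'t': 0.1, 'joint_pos': array([ 1.60212055e+00,  3.59309383e-01,  1.11356367e-02, -3.21339098e-04,
       -1.22410362e+00, -2.88099968e-01]), 'qvel': array([-9.69493344e-05, -1.37856249e-03,  5.91746928e-04,  5.79987377e-04,
       -9.74301468e-04,  1.62479195e-03]), 'tau': array([ 1.37509596e-04, -5.84160447e+01,  2.93751454e+01,  7.01547682e+00,
        1.01305961e-02, -4.82365567e-05]), 'tcp_pos': array([171.33635289, 652.42730667, 225.71141569]), 'eef_rot': array([ 9.91762303e-01, -1.28089669e-01, -3.13790812e-05,  7.55120294e-04]), 'contact_force': array([-0.29065932,  0.09103395, -0.31156411]), 'moment': array([0.01843823, 0.08171078, 0.00992595]), 'width': 87.8876061617022}
```

View pics/a_side.png

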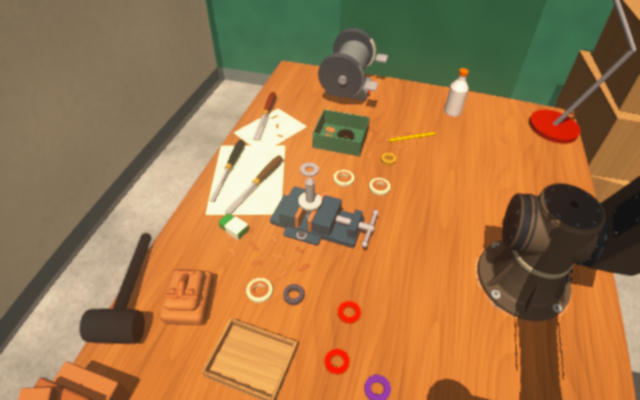

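View pics/a_top.png

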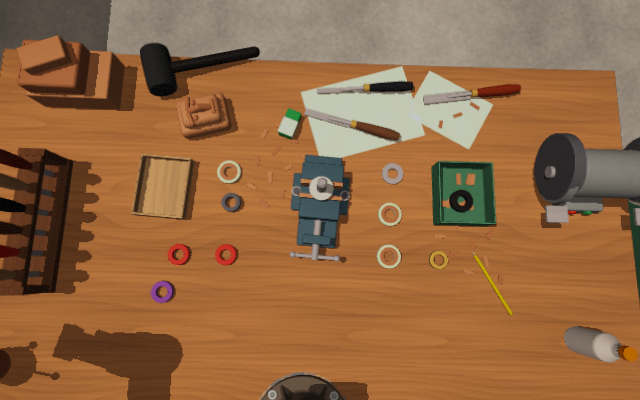

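Top view: no worn wheel is on the mandrel (its tip is near 321,184) and the black wheel lies in the scrap box at (461,201). There are three wheels at (229,172), (390,214) and (389,256), the spacer at (232,202), washer at (392,174), bushing at (439,260) and fillers at (226,254) and (178,254). The tray is at (163,187). With three wheels, both fillers go in the tray.

```bash
cat > vis.py <<'E'
import cv2,numpy as np
from plant import bot
CAL={n:bot.get_calibration(n) for n in("side","top")}
def ray(n,uv):
    c=CAL[n];K=np.array([[c["fx"],0,c["cx"]],[0,c["fy"],c["cy"]],[0,0,1]])
    p=cv2.undistortPoints(np.array([[uv]],float),K,np.array(c["distortion"]))[0,0]
    V=np.array(c["view"]);R=V[:3,:3];d=R.T@np.array([p[0],-p[1],-1]);return -R.T@V[:3,3],d/np.linalg.norm(d)
def plane(n,uv,z):
    o,d=ray(n,uv);return o+d*(z-o[2])/d[2]
def tri(a,b):
    (o1,d1),(o2,d2)=ray("top",a),ray("side",b)
    s=np.linalg.lstsq(np.c_[d1,-d2],o2-o1,rcond=None)[0]
    p,q=o1+s[0]*d1,o2+s[1]*d2;return (p+q)/2,np.linalg.norm(p-q)
def px(n,P):
    c=CAL[n];V=np.array(c["view"]);q=V[:3,:3]@np.array(P,float)+V[:3,3];q=q*[1,-1,-1]
    K=np.array([[c["fx"],0,c["cx"]],[0,c["fy"],c["cy"]],[0,0,1]])
    return cv2.projectPoints(q[None,None],np.zeros(3),np.zeros(3),K,np.array(c["distortion"]))[0][0,0]
def ring(im,uv,r=22,T=22):
    """silhouette of the blob differing from the surrounding bench colour; returns centre,(w,h),contour"""
    x0,y0=int(uv[0])-r,int(uv[1])-r
    c=cv2.resize(im[y0:y0+2*r+1,x0:x0+2*r+1],None,fx=4,fy=4,interpolation=cv2.INTER_CUBIC)
    L=cv2.cvtColor(c,cv2.COLOR_RGB2LAB).astype(float)
    b=np.median(np.r_[L[:8].reshape(-1,3),L[-8:].reshape(-1,3),L[:,:8].reshape(-1,3),L[:,-8:].reshape(-1,3)],0)
    m=(np.linalg.norm((L-b)*[.6,1,1],axis=2)>T).astype(np.uint8)
    m=cv2.morphologyEx(m,cv2.MORPH_OPEN,np.ones((7,7)))
    cs=[k for k in cv2.findContours(m,cv2.RETR_EXTERNAL,cv2.CHAIN_APPROX_NONE)[0] if len(k)>30]
    k=min(cs,key=lambda k:np.linalg.norm(cv2.boundingRect(k)[0:2]+np.array(cv2.boundingRect(k)[2:])/2-4*r))
    k=cv2.convexHull(k);e=cv2.fitEllipse(k)
    vis=c.copy();cv2.drawContours(vis,[k],-1,(0,255,0),1)
    return (np.array(e[0])-1.5)/4+[x0,y0],np.array(e[1])/4,vis
E
python3 - <<'E'
from vis import *
t=bot.camera("top");s=bot.camera("side")
S=dict(spacer=((232,202),(293,294)),wA=((229,172),(259,289)),wB=((390,214),(344,177)),wC=((389,256),(380,185)),washer=((392,174),(310,169)),bush=((439,260),(388,157)),f1=((226,254),(349,312)),f2=((178,254),(337,361)))
rows=[]
for k,(a,b) in S.items():
    ca,ea,va=ring(t,a,17);cb,eb,vb=ring(s,b,17);P,g=tri(ca,cb)
    d=np.linalg.norm(plane("top",ca+[ea[1]/2,0],P[2])-plane("top",ca-[ea[1]/2,0],P[2]))
    print(k,ca.round(1),cb.round(1),ea.round(1),eb.round(1),"P",P.round(1),"gap",g.round(1),"dia",d.round(1))
    rows.append(np.vstack([va,vb]))
cv2.imwrite("pics/b.png",np.hstack(rows)[:,:,::-1] if 0 else cv2.resize(np.vstack([np.hstack(rows[:4]),np.hstack(rows[4:])]),None,fx=1,fy=1)[:,:,::-1])
c1=cv2.resize(t[150:260,280:360],None,fx=5,fy=5,interpolation=2);c2=cv2.resize(s[165:255,260:340],None,fx=5,fy=5,interpolation=2)
c2=cv2.copyMakeBorder(c2,0,100,0,0,0);cv2.imwrite("pics/c.png",np.hstack([c1,c2])[:,:,::-1])
E
```

```text
spacer [232.3 202.3] [293.4 294.1] [19.5 23.4] [21.7 22.6] P [539.3 201.4   2.5] gap 0.5 dia 61.3
wA [229.4 171.9] [259.  289.5] [23.8 26. ] [24.9 27.6] P [621.4 213.9   3.4] gap 1.1 dia 68.8
wB [389.5 214.1] [343.4 177.4] [23.3 24.7] [17.2 21.7] P [ 519.8 -214.6    5.6] gap 1.4 dia 65.5
wC [388.7 256. ] [379.4 185.8] [24.  25.4] [17.9 22.1] P [ 409.8 -211.9    5. ] gap 0.3 dia 65.9
washer [392.3 173.4] [309.  174.4] [21.1 22.4] [21.9 26.2] P [ 635.6 -229.6  -26.8] gap 3.4 dia 62.2Traceback (most recent call last):
  File "<stdin>", line 6, in <module>
  File "vis.py", line 28, in ring
    k=cv2.convexHull(k);e=cv2.fitEllipse(k)
                          ~~~~~~~~~~~~~~^^^
cv2.error: OpenCV(4.12.0) /io/opencv/modules/imgproc/src/shapedescr.cpp:361: error: (-201:Incorrect size of input array) There should be at least 5 points to fit the ellipse in function 'fitEllipseNoDirect'
```

```bash
python3 - <<'E'
from vis import *
t=bot.camera("top");s=bot.camera("side")
S=dict(spacer=((232,202),(293,294),17,17,22),wA=((229,172),(259,289),17,17,22),washer=((392,174),(310,169),15,11,15),bush=((439,260),(388,157),14,12,12),f1=((226,254),(349,312),17,17,22),f2=((178,254),(337,361),17,17,22))
rows=[]
for k,(a,b,ra,rb,T) in S.items():
    ca,ea,va=ring(t,a,ra,T);cb,eb,vb=ring(s,b,rb,T);P,g=tri(ca,cb)
    d=np.linalg.norm(plane("top",ca+[ea[1]/2,0],P[2])-plane("top",ca-[ea[1]/2,0],P[2]))
    print(k,ca.round(1),cb.round(1),ea.round(1),eb.round(1),"P",P.round(1),"gap",g.round(1),"dia",d.round(1),plane("top",ca,6).round(1),plane("side",cb,6).round(1))
    f=lambda v:cv2.copyMakeBorder(v,0,140-v.shape[0],0,140-v.shape[1],0)
    rows.append(np.vstack([f(va),f(vb)]))
c1=cv2.resize(t[160:216,290:350],None,fx=5,fy=5,interpolation=2);c2=cv2.resize(s[169:225,280:340],None,fx=5,fy=5,interpolation=2)
o=np.hstack([c1,c2]);top=np.hstack(rows)[:,:800] if 0 else cv2.resize(np.hstack(rows),(800,270))
cv2.imwrite("pics/b.png",np.vstack([top,cv2.copyMakeBorder(o,0,0,0,200,0)])[:,:,::-1])
E
```

```text
spacer [232.3 202.3] [293.4 294.1] [19.4 23.4] [21.7 22.6] P [539.3 201.4   2.6] gap 0.6 dia 61.3 [538.5 200.7   6. ] [538.8 203.2   6. ]
wA [229.4 171.9] [259.  289.5] [23.9 26. ] [24.9 27.5] P [621.5 213.9   3.4] gap 1.1 dia 68.8 [620.3 213.2   6. ] [621.2 215.2   6. ]
washer [392.3 173.5] [309.2 171. ] [21.7 23.1] [19.7 20.8] P [ 632.3 -225.5   -8.1] gap 0.8 dia 63.0 [ 629.3 -222.5    6. ] [ 627.3 -211.2    6. ]
bush [437.9 259.5] [388.1 158.2] [18.5 19.9] [13.  16.2] P [ 404.6 -338.4    8. ] gap 0.9 dia 51.4 [ 404.3 -339.1    6. ] [ 405.2 -340.7    6. ]
f1 [226.2 254.4] [348.7 311.6] [21.4 23.7] [22.9 23.8] P [402.9 208.5   2.6] gap 0.3 dia 60.6 [402.7 207.8   6. ] [402.9 210.2   6. ]
f2 [179.3 254. ] [336.5 361. ] [22.2 24.8] [25.6 26.1] P [400.7 328.2   1.5] gap 0.1 dia 62.8 [400.6 326.8   6. ] [400.5 329.9   6. ]
```

View pics/b.png

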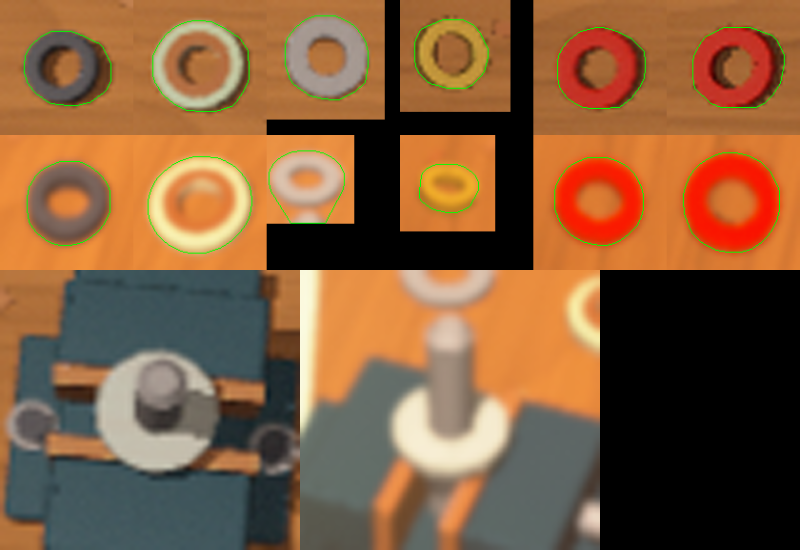

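```bash
python3 - <<'E'
from vis import *
print("tip",tri((321.5,181.3),(309.7,179.8)));print("flange",tri((321.2,188),(309.6,200.2)))
print("at z", plane("top",(321.5,181.3),158),plane("side",(309.7,179.8),158),plane("top",(321.2,188),86),plane("side",(309.6,200.2),86))
t=bot.camera("top");cs=[]
for a in((136,157),(193,159),(188,218),(132,214)): cs.append(plane("top",a,32)[:2])
print("tray",np.round(cs),np.mean(cs,0))
# Cb tray floor from side
print("tray side",[plane("side",a,32)[:2].round() for a in((236,320),(298,351),(267,397),(206,365))])
from scipy.spatial.transform import Rotation as R
print(R.from_quat(bot.read_state()["eef_rot"]).as_matrix().round(2))
E
```

```text
tip (array([569.18650426, -28.40490027, 157.14735495]), np.float64(1.1304568472480696))
flange (array([569.55714664, -30.21931421,  80.68558352]), np.float64(0.7228632474680038))
at z [569.57945831 -28.33059433 158.        ] [568.34091285 -27.51643554 158.        ] [568.14547056 -30.09699354  86.        ] [568.46150988 -25.57864111  86.        ]
tray [[646. 450.]
 [646. 304.]
 [491. 305.]
 [497. 445.]] [569.91526508 375.85056425]
tray side [array([633., 315.]), array([482., 342.]), array([510., 448.]), array([652., 426.])]
[[ 0.97 -0.25 -0.  ]
 [-0.25 -0.97 -0.  ]
 [ 0.    0.   -1.  ]]
```

```bash
cat > rob.py <<'E'
from vis import *
from scipy.spatial.transform import Rotation as Rt
def quat(yaw,near=True):
    return (Rt.from_euler("z",yaw)*Rt.from_euler("x",np.pi)).as_quat()
def best(p,yaw):
    """yaw or its half turn, whichever keeps the last joint nearest mid-range"""
    c=[]
    for y in(yaw,yaw+np.pi):
        j=bot.solve_ik(p,quat(y))
        if j is not None: c.append((abs(j[5]),y))
    if not c: raise RuntimeError(f"no ik {p} {yaw}")
    return quat(min(c)[1])
def st():
    s=bot.read_state();return s["t"],s["tcp_pos"],s["contact_force"],s["width"]
def show(m=""):
    t,p,f,w=st();print(m,"t%.1f"%t,"tcp",p.round(1),"F",f.round(1),"w%.1f"%w)
def above(p,yaw,z=190):
    P=[p[0],p[1],z];q=best(P,yaw);bot.move_ptp(P,q);return q
E
python3 - <<'E'
from rob import *
M=np.array([569,-28.3]);show()
for yaw in(0,np.pi/2):
    above(M,yaw,195);bot.line_to([*M,132],100);show("down")
    bot.move_gripper(20,3);bot.pause(.3);show("closed yaw%.1f"%yaw)
    bot.move_gripper(88);bot.line_to([*M,195],200)
print(bot.read_state()["joint_pos"].round(2))
E
```

```text
t0.3 tcp [171.4 652.8 226.3] F [-0.3  0.4  0.2] w87.7
down t3.9 tcp [569.4 -28.2 132.5] F [ 0.7 -0.7  0.6] w87.5
closed yaw0.0 t5.3 tcp [568.9 -29.  132. ] F [ 2.  -5.3 -1.6] w23.8
down t9.1 tcp [569.4 -28.3 132.4] F [-0.4 -0.8  1. ] w87.6
closed yaw1.6 t10.4 tcp [569.4 -28.3 132.1] F [ 4.1 -1.  -2.1] w23.6
[ 0.29  0.21 -0.27 -0.   -1.09 -0.29]
```

```bash
cat >> rob.py <<'E'
M=np.array([569.3,-29.0]);OPEN=88
def pick(p,dia,g,yaws,force=35,regrip=None):
    """centre the ring with squeezes at each yaw in turn (g: TCP height above its underside), then lift"""
    bot.move_gripper(OPEN)
    for i,y in enumerate(yaws):
        if i==1 and regrip is not None:
            bot.line_to([*p,60],200);p=regrip;above(p,yaws[0],60);bot.line_to([*p,g+1],100);bot.move_gripper(OPEN);bot.line_to([*p,40],250)
        above(p,y,190 if i==0 else 40);bot.line_to([*p,g],150)
        last=i==len(yaws)-1
        bot.move_gripper(max(dia-10,5),force if last or regrip is not None else 12)
        w=st()[3];print("  squeeze w%.1f"%w)
        if abs(w-dia)>3: show("BAD GRASP");bot.move_gripper(OPEN);bot.line_to([*p,190],250);return False
        if not last and regrip is None: bot.move_gripper(OPEN);bot.line_to([*p,40],250)
    bot.line_to([*p,190],250);show("lifted");return abs(st()[3]-dia)<3
def thread(dia,g,zs,drop=2,yaw=0):
    """zs: height on which the ring is to rest"""
    above(M,yaw,158+g+25);show("over")
    if abs(st()[3]-dia)>3: print("LOST");return False
    f0=st()[2]
    for z in [158+g+2,152+g,140+g]+list(np.arange(125,zs+drop,-18)+g)+[zs+drop+g]:
        bot.line_to([*M,z],80);f=st()[2]-f0
        if np.linalg.norm(f)>15: show("CONTACT at %.0f"%z);print(f);return False
    show("seated");bot.move_gripper(OPEN);bot.pause(.2);bot.line_to([*M,230],250);show("done");return True
E
python3 - <<'E'
from rob import *
a=np.pi/4
if pick([539,202],50,7,[a,-a]): print(thread(50,7,86,3))
E
```

```text
squeeze w50.0
  squeeze w48.3
lifted t19.9 tcp [537.9 201.5 188.3] F [ 0.  -0.3 -2.1] w48.5
over t21.0 tcp [569.  -28.7 189. ] F [ 0.2 -0.4 -2.1] w48.2
seated t23.1 tcp [569.1 -29.1  95.9] F [-0.6 -0.5 -2.6] w48.2
done t24.8 tcp [569.1 -28.9 230.3] F [ 0.3 -0.1 -0.6] w88.0
True
```

```bash
python3 - <<'E'
from rob import *
above([480,60],0,260)
t=bot.camera("top");s=bot.camera("side")
c1=cv2.resize(t[140:280,160:460],None,fx=2,fy=2,interpolation=2);c2=cv2.resize(s[169:225,280:340],None,fx=5,fy=5,interpolation=2)
c2=cv2.copyMakeBorder(c2,0,0,0,300,0);cv2.imwrite("pics/d.png",np.vstack([c1,c2])[:,:,::-1])
for k,a in dict(wA=(229.4,171.9),wB=(389.5,214.1),wC=(388.7,256),washer=(392.3,173.5),bush=(438,259.5)).items(): print(k,ring(t,a,15,15)[0].round(1))
E
```

```text
wA [229.4 186. ]
wB [389.  223.6]
wC [388.4 265.5]
washer [392.3 173.5]
bush [437.9 259.4]
```

View pics/d.png

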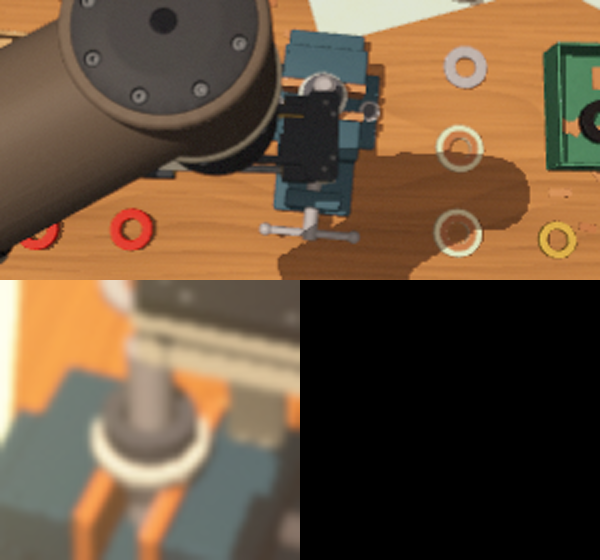

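```bash
cat >> rob.py <<'E'
def look(p,z,tol=8,T=22):
    """is a ring still at p? each view's blob cast on the plane at its mid-height"""
    ok=False
    for n,r in(("top",15),("side",14)):
        try:
            im=bot.camera(n);c=ring(im,px(n,[*p,z]),r,T)[0];q=plane(n,c,z)[:2];d=np.linalg.norm(q-p);print("  look",n,q.round(1),"d%.1f"%d);ok|=bool(d<tol)
        except Exception as e: print("  look",n,"fail")
    return ok
E
python3 - <<'E'
from rob import *
h=np.pi/2
p=np.array([519.5,-214]);b=look(p,6)
if b and pick(p,62,3,[h,0]): print(thread(62,3,104))
p=np.array([409.5,-211.5]);print(look(p,6)); print(look([620.5,214],6)); look([629,-222],4); look([404.5,-339],7,8,12)
E
```

```text
look top [ 493.6 -212.9] d25.9
  look side [ 527.1 -171.6] d43.1
  look top [ 387.  -210.9] d22.5
  look side [ 382.9 -224.2] d29.5
False
  look top fail
  look side [621.5 215.2] d1.5
True
  look top [ 630.1 -222.9] d1.4
  look side [ 607.3 -224. ] d21.7
  look top [ 404.3 -338.8] d0.3
  look side [ 405.3 -340.5] d1.6
```

```bash
python3 - <<'E'
from rob import *
h=np.pi/2
p=np.array([620.8,214.2])
if pick(p,62,3,[0,h],regrip=np.array([540,200.])):
    print(look([519.5,-214],6),look([409.5,-211.5],6)); print(thread(62,3,104))
E
```

```text
squeeze w60.6
  squeeze w61.1
lifted t34.9 tcp [539.1 199.6 188.5] F [-0.3  0.7 -0.6] w60.9
  look top [ 519.  -214.5] d0.7
  look side fail
  look top [ 409.5 -212. ] d0.5
  look side [ 459.3 -232.4] d54.0
True True
over t36.8 tcp [569.3 -28.7 185.9] F [ 0.3  0.5 -0.5] w61.4
seated t38.8 tcp [569.5 -29.  109.4] F [-0.1  0.1 -0.3] w61.3
done t40.3 tcp [569.2 -28.9 230.4] F [-0.8  0.3 -1.6] w87.8
True
```

```bash
cat >> rob.py <<'E'
def tray(p):
    above(p,0,120);show("over tray");bot.line_to([*p,6+3+3],120);bot.move_gripper(OPEN);bot.line_to([*p,150],250)
E
python3 - <<'E'
from rob import *
h=np.pi/2
if pick(np.array([519.3,-214.3]),62,3,[h,0]) and thread(62,3,116):
    if pick(np.array([402.8,209]),54,3,[h]):
        tray([540,378])
        t=bot.camera("top");s=bot.camera("side")
        print(look([409.5,-211.7],6),look([629,-222],4),look([404.5,-339],7,8,12))
        cv2.imwrite("pics/e.png",np.hstack([cv2.resize(t[130:290,:],None,fx=1.25,fy=1.25),])[:,:,::-1]);
        cv2.imwrite("pics/e2.png",cv2.resize(s[140:400,200:420],None,fx=2.2,fy=2.2)[:,:,::-1])
        show()
E
```

```text
squeeze w62.0
  squeeze w60.0
lifted t47.8 tcp [ 518.4 -214.   188.6] F [-0.7 -0.6 -0. ] w60.4
over t50.2 tcp [569.2 -29.2 185.8] F [ 0.3  0.7 -0.7] w60.3
seated t51.8 tcp [569.1 -29.  120.7] F [-1.   0.2  0.2] w60.4
done t53.3 tcp [569.3 -28.9 230.6] F [-0.2 -0.3 -0.5] w87.8
  squeeze w53.1
lifted t58.3 tcp [402.1 208.4 188.7] F [ 0.1 -0.4 -0.9] w52.9
over tray t59.7 tcp [539.6 377.6 119.4] F [-0.2 -0.4 -0.5] w53.0
  look top [ 409.6 -212. ] d0.3
  look side [ 390.5 -216.1] d19.5
  look top [ 666.1 -216.9] d37.5
  look side [ 666.5 -215.2] d38.1
  look top [ 404.3 -338.7] d0.4
  look side [ 404.8 -343.5] d4.5
True False True
 t62.6 tcp [539.9 377.8 149.3] F [-1.   0.4 -0.1] w87.4
```

View pics/e2.png

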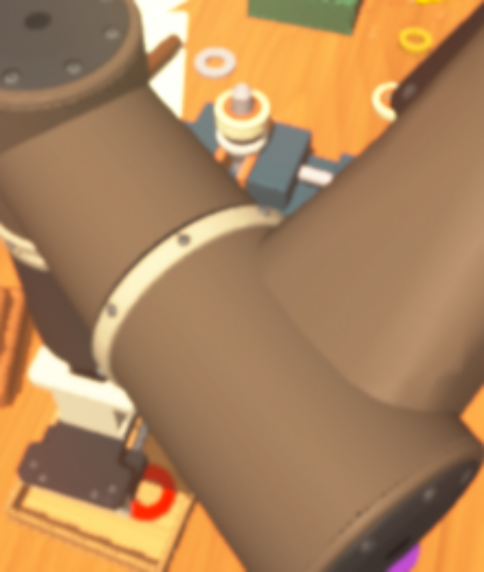

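The side view shows two wheels flat on the spacer (px 240,115) and filler 1 in the tray (152,492). The washer has been knocked to about (666,-216), and both views agree on that.

```bash
python3 - <<'E'
from rob import *
h=np.pi/2
if pick(np.array([409.5,-211.9]),62,3,[h,0]) and thread(62,3,128):
    if pick(np.array([400.6,328]),54,3,[h]):
        tray([602,378])
        t=bot.camera("top")
        for T in(15,22):
            c,e,v=ring(t,px("top",[666,-216,4]),15,T); q=plane("top",c,4);print(c,e,q,np.linalg.norm(q[:2]))
        look(q[:2],4)
        o=np.hstack([cv2.resize(t[130:210,360:440],None,fx=5,fy=5,interpolation=2),cv2.resize(t[150:230,120:200],None,fx=5,fy=5,interpolation=2)])
        cv2.imwrite("pics/f.png",o[:,:,::-1]);show()
E
```

```text
squeeze w60.2
  squeeze w61.3
lifted t71.2 tcp [ 408.6 -211.6  188.7] F [-0.5 -0.  -1.4] w61.0
over t73.6 tcp [569.2 -29.2 185.8] F [-0.2  0.1 -0.6] w61.0
seated t74.8 tcp [569.  -29.1 132.6] F [ 0.5  0.7 -0.6] w61.1
done t76.3 tcp [569.4 -28.9 230.8] F [-0.3 -0.2  0.1] w87.3
  squeeze w52.9
lifted t81.5 tcp [399.9 327.3 188.6] F [ 0.1 -0.3 -1.5] w52.3
over tray t83.1 tcp [601.6 377.9 119.5] F [-0.1  0.7 -0.3] w52.6
[390.00317574 160.55385494] [21.82307816 22.89592743] [ 665.51690893 -216.91015742    4.        ] 699.973408398166
[390.01128006 160.56625175] [21.4461956  22.35453415] [ 665.48298135 -216.93198266    4.        ] 699.9479148991717
  look top [ 665.5 -216.9] d0.0
  look side [ 666.8 -215.2] d2.1
 t85.7 tcp [601.4 377.3 148.4] F [-0.3 -0.3  0.4] w87.7
```

View pics/f.png

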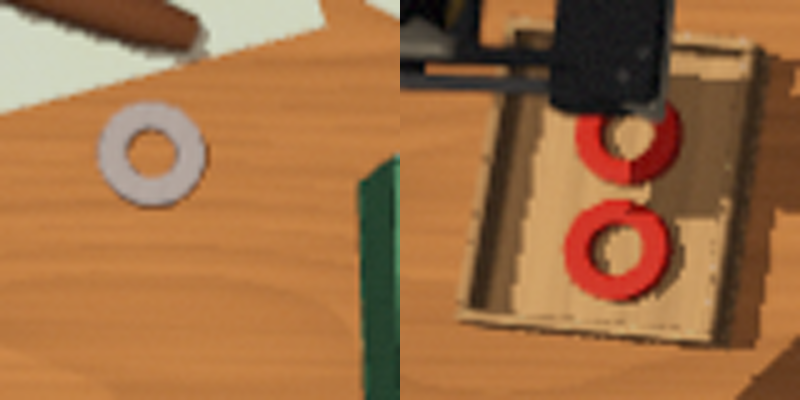

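```bash
python3 - <<'E'
from rob import *
h=np.pi/2
if pick(np.array([665.9,-216.3]),58,2,[0,h],regrip=np.array([560.,-212])) and thread(58,2,140):
    above([540,250],0,200);look([404.5,-339],7,8,12)
    t=bot.camera("top");s=bot.camera("side")
    o=np.hstack([cv2.resize(t[160:216,290:350],(400,373),interpolation=2),cv2.resize(s[159:215,280:340],(400,373),interpolation=2)])
    cv2.imwrite("pics/g.png",o[:,:,::-1]);show()
E
```

```text
squeeze w56.4
  squeeze w56.1
lifted t96.1 tcp [ 559.  -211.7  188.4] F [ 0.8  0.3 -0.9] w56.0
over t97.2 tcp [569.  -29.4 184.1] F [ 0.1 -0.3 -0.8] w55.8
seated t98.5 tcp [569.4 -29.  144.3] F [-0.7  0.3 -1.4] w56.1
done t99.9 tcp [569.5 -28.8 231. ] F [-0.4  0.5 -0.4] w87.9
  look top [ 404.2 -338.7] d0.4
  look side fail
 t101.2 tcp [540.5 248.8 200.2] F [ 0.7  0.3 -0.5] w87.7
```

View pics/g.png

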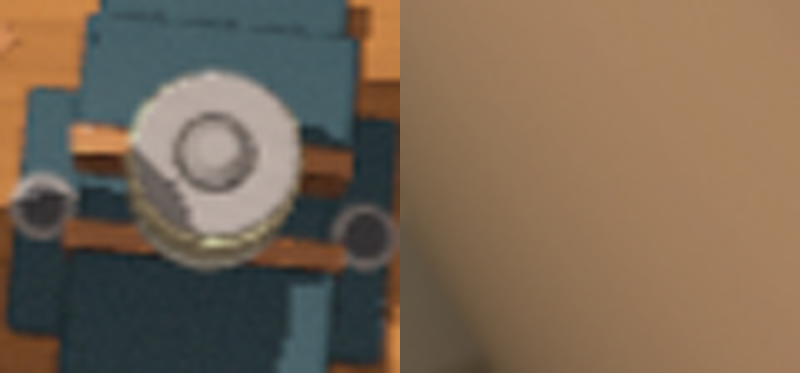

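The washer sits flat on the stack, with the tip centred in its bore. Next is the bushing; I need to fix the step list so it never goes below the seat height.

```bash
sed -i 's/for z in \[158+g+2,152+g,140+g\]+list(np.arange(125,zs+drop,-18)+g)+\[zs+drop+g\]:/for z in [158+g+2]+[v+g for v in (152,140,125) if v>zs+drop]+[zs+drop+g]:/' rob.py; grep -n "for z in" rob.py; python3 - <<'E'
from rob import *
h=np.pi/2
if pick(np.array([404.5,-338.9]),48,3,[h,0]) and thread(48,3,148,1.5):
    above([600,330],0,260)
    t=bot.camera("top");s=bot.camera("side");cv2.imwrite("pics/h0.png",s[:,:,::-1])
    o=np.hstack([cv2.resize(t[160:216,290:350],(400,373),interpolation=2),cv2.resize(s[149:215,280:340],(400,440),interpolation=2)[:373]])
    cv2.imwrite("pics/h.png",o[:,:,::-1]);show()
E
```

```text
38:    for z in [158+g+2]+[v+g for v in (152,140,125) if v>zs+drop]+[zs+drop+g]:
  squeeze w47.3
  squeeze w47.1
lifted t110.3 tcp [ 403.6 -338.3  188.5] F [-0.2  0.2 -1.5] w46.7
over t112.5 tcp [569.1 -29.3 185.7] F [-0.2 -0.6 -0.9] w47.2
seated t113.4 tcp [569.3 -29.  152.5] F [ 0.2  0.1 -1.6] w46.9
done t114.9 tcp [569.6 -28.8 231.1] F [ 1.  -0.2 -1.2] w87.9
 t116.4 tcp [600.4 328.5 260.2] F [-0.  -0.4  0.4] w87.3
```

View pics/h.png

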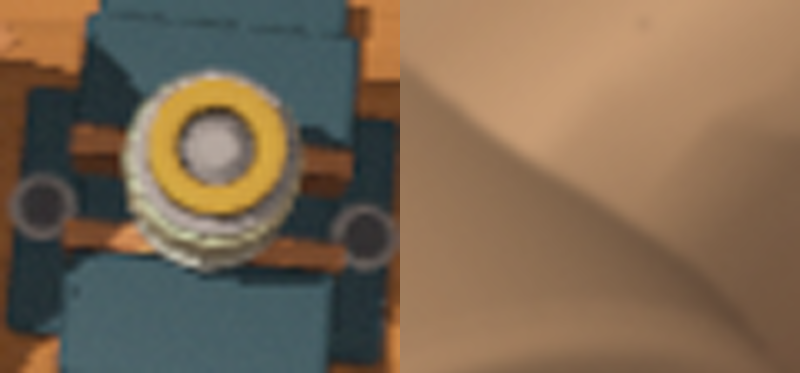

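The bushing is centred around the tip and looks flat from above. I'll clear the arm to the right for a side view and a full top check.

```bash
python3 - <<'E'
from rob import *
above([420,-330],0,260)
t=bot.camera("top");s=bot.camera("side")
o=np.vstack([cv2.resize(t[60:230,100:500],(800,340),interpolation=2),np.hstack([cv2.resize(s[159:219,280:340],(260,260),interpolation=2),cv2.resize(s[200:390,100:494],(540,260),interpolation=2)])])
cv2.imwrite("pics/i.png",o[:,:,::-1]);show()
E
```

```text
t118.9 tcp [ 420.4 -329.7  259.9] F [0.4 0.4 0.3] w87.6
```

View pics/i.png

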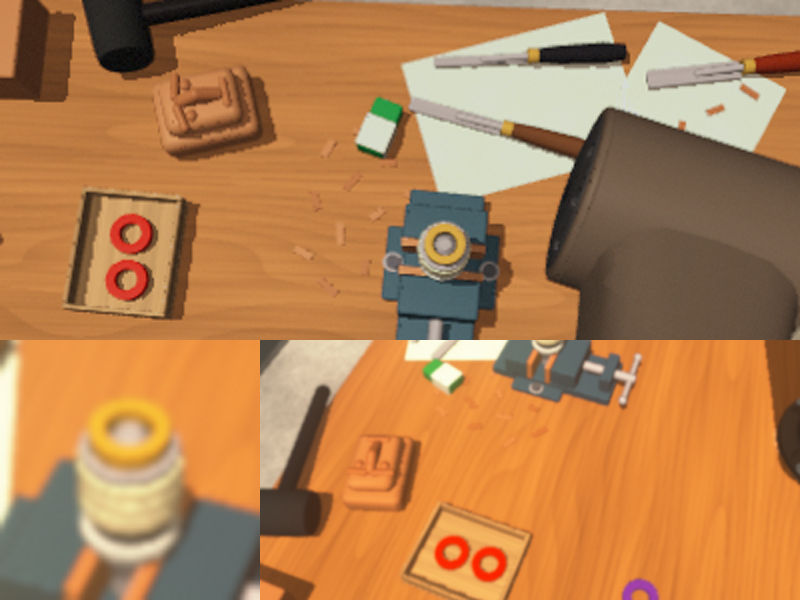

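The stack is level in both views. Both fillers lie flat in the tray, and the mask, gouge and compound bar have not moved.

```bash
python3 -c "
from plant import bot
bot.close_job()"
```

```text
the job is handed in; nothing more can be done
```

The mandrel is built and the job is handed in, at about 119 s of the 210 s allowed.

- **Worn wheel:** there was none on the mandrel at the start. The black wheel was already in the scrap box, so I left it there.
- **Stack:** from the bottom up it is spacer, all three felt wheels, washer, bushing. I found the mandrel's axis by closing the fingers on the shaft from two directions. I centred each stacked ring with two squeezes at right angles, and none met noticeable force going down.
- **Fillers:** with three wheels none were needed, so both red rings lie flat in the wooden tray. The purple ring was left alone.
- **Washer:** it was knocked about 37 mm aside during the run. I found it again in both views (2 mm apart) and picked it up from there.

**Last checks:** the final side and top pictures show the stack level with the bushing on top. The mask, compound bar and nearest gouge look unmoved, though the arm hid part of the gouge's handle in the last picture. In those pictures the spacer is hidden under the wheels, but I saw it lying flat on the flange earlier. I did not measure the finished stack height.

**Disagreements:** some position checks failed because the arm or its shadow was in the way, so I relied on the clear view. The flange measured about 81 mm high against the stated 86 mm, and I used the stated figure. The tip measured 157 mm against 158 mm.

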